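# Turn the specimen holder to its next face at the viewing bracket

### The job

The long side of the stepped metal specimen holder on the microscope's viewing stage has been looked at; now turn the holder so that its tall end face (the full-height end, away from the low step) stands square against the bent bracket, centred on the bracket's window, flat on the stage plate and released. Keep the holder upright all the time, and leave the plain block beside the stage where it is.

Things in the scene. Friction and masses are not known exactly. Their poses are not given: they have to be found in the camera images.
- holder: Loose aluminium block, 0.28 kg, 72 mm long (x), 40 wide (y), L-shaped from the side: tall part 46 mm high from x = -14 to +36 mm, low step 16 mm high from x = -36 to -14. Origin: centre of the 72 x 40 underside, z up. Round red-brown rock core (24 mm) in the tall end face (+x). Starts upright on the stage plate, centre 75 to 100 mm from the bracket, a long side roughly towards it.
- holder_face (a point): Bottom edge, middle, of the holder's tall end face: 36 mm along the holder's +x from its origin, at underside height. Same axes as the holder.
- stage_stop (a point): Where the bracket's front face meets the plate's top, mid-bracket. x: level, into the bracket, towards the black barrel behind it; y along it; z up. Fixed. Dark plate 150 mm wide, 8 thick, reaches 190 mm before the bracket. Bracket: upright sheet 70 wide, 44 high, 26 mm square window; barrel top 41 above plate. A puck 32 wide, 18 high stands near x = -165, y = -50 mm.
- plain_block: A bystander: a plain rectangular aluminium block 72 x 40 x 46 mm with no step, standing on the table beside the stage (on its -y side, about 150 mm from the stage's middle line). Origin: centre of its underside. Leave it alone.
Not all that is in view belongs to the job. Leave any green look-alike of the holder alone.

How it is judged (in metres and radians):
At the end, for the whole second after the job is handed in: The holder's tall end face is within 10 mm of the bracket, within 12 mm of the middle of its window sideways and square to it within 10 degrees; the holder stands flat on the stage plate (within 4 mm), at rest (x of holder_face in the frame of stage_stop between -0.01 and 0.005 m and y of holder_face in the frame of stage_stop between -0.012 and 0.012 m and z of holder_face in the frame of stage_stop between -0.004 and 0.004 m and angle between the x axis of holder and the x axis of stage_stop, either way round below 0.175 rad and angle between holder's own z axis and vertical below 0.06 rad and linear speed of holder below 0.02 m/s); the robot touches nothing.
It fails at once if the holder is tipped more than about 30 degrees (angle between holder's own z axis and vertical above 0.52 rad).
It fails at once if the plain block is moved by more than 20 mm (distance of plain_block from where it was at the start of the episode above 0.02 m).
It also fails if it takes over 35 s, if anything falls off the work surface, if the arm or the gripper's body presses on something with over 40 N, if the wrist force passes 120 N, or if a joint passes its speed limit or range.

### The arm

A 7-joint arm with a two-finger parallel gripper is mounted at the origin on the work surface. World frame = base frame: x ahead of the robot, y to its left, z up, the work surface at z = 0. Lengths are in m, angles in degrees, forces in N, time in s.
With the tool pointing down it reaches from about 0.4 to 0.85 m from the base axis. Payload 4.4 kg.
Tool frame: the origin (TCP) lies between the finger pads; the fingertips stand 25 mm ahead of it and the grasp point (between the pads) lies 6 mm ahead of it; z points along the fingers, y is the line along which they close (so a half turn about z gives the same grasp; the last joint's range is limited). The gripper opens to 94 mm and grips with 3 to 60 N. Pads are 16 mm wide; open, the fingers measure 119 mm over their backs; the gripper's body (75 mm by 177 mm) begins 78 mm behind the grasp point.
Start: joints at [-3.77, 36.005, 2.206, 86.941, -1.547, 57.084, -1.146], TCP at [0.65, 0, 0.23] pointing down, gripper open.
Joint ranges: [-175.42, 175.42], [-21.48, 121.26], [-71.46, 75.88], [10.55, 141.38], [-63.04, 243.04], [13.31, 113.54], [-168.57, 168.57]. Speed limits (degrees/s): [147.25, 147.25, 180, 180, 180, 180, 180].

### API

Orientations are given as a 3x3 rotation matrix whose columns are the frame's x, y, z axes.
In Python, from cell import sense, eyes, hand_in gives the robot as it stands.
- The arm moves only by the shell command python3 -m handwheel 'ROWS' [FORCE]. ROWS is JSON, a list that holds one entry, the list of rows, each a list of 7 numbers: the shift along the tool's x, y, z in mm, then the turn, a rotation vector about the tool's x, y, z in degrees, then the finger opening in mm, from 0 to 94. In form: [[[dx, dy, dz, ax, ay, az, gripper], ...]]. A call has exactly 8 rows; each row is the pose to reach, as a shift and turn from the pose commanded when the call began, along the tool's axes at that moment; what a row does not reach only later rows make up. A row lasts 1/10 s, in which the tool goes at most 50 mm and 8.59 degrees, less where a joint would pass 70% of its speed; a pose out of reach is approached as far as the arm can. A call with a gripper value outside its range is refused whole. The fingers move at their own pace and stop on an object; FORCE is the grip in N (left out, the last holds). Time passes only in rows, so rows that repeat a pose let the fingers close, or fill a call up. It gives the time, the measured TCP pose, the force, the opening and the grip force at its end, in the units of the state.
- sense(): the state, without advancing time (a new reading comes with each control period).
- eyes.get_image(name): name is "scene" or "side" or "wrist"; returns (picture, depth): 420x560x3 uint8, red, green, blue; 420x560 float32, m along the optical axis (not along the pixel's ray), 0 where there is no reading.
- eyes.calibration(name): a dict with "intrinsics" (3x3 intrinsics, pixels), "rvec" (rotation vector, rad) and "tvec" (3), from world to camera coordinates, as OpenCV has them. Camera axes: x right, y down, z forward; pixel columns grow to the right and rows downward; lengths in m; the calibration is good to about 2 mm. A picture is of the moment at which its call begins: read the wrist's pose just before it. calibration takes no time and is no camera call; for the wrist camera it gives the pose at the moment of the call.
- hand_in(): hands the job in; it is judged then, once.
The state is a dict: "time": time; "qpos": joint angles; "joint_velocities": joint speeds; "joint_efforts": joint torques, N m; "eef_pos": TCP position; "orientation": TCP orientation; "ft_force": force on the tool from outside, world axes, zero at the start; "torque": the same for the moment, N m; "width": finger opening in m; "grasp_force": force on a finger pad.
Only numpy, scipy, OpenCV 4.12 (cv2) and the standard library are available. Lean on these libraries where they do the work, as an engineer would, in place of code of your own. Each camera call takes 0.05 s, during which the arm holds its last target. There are 200 camera calls.

## Working session

There is one attempt and no reset: what is moved stays moved. The work goes in short steps, Python scripts to look and compute and a shell command to move; the robot and the scene stay as the last step left them, time stands still between calls to the robot, and variables do not carry over. Pictures are saved under pics/ and viewed, at most 10 in all, crops included, and the job is handed in when it is done.

```bash
mkdir -p pics
cat > h.py <<'E'
import numpy as np, cv2
from cell import sense, eyes, hand_in
def snap(name, fn):
    cal=eyes.calibration(name); im,d=eyes.get_image(name)
    cv2.imwrite(f'pics/{fn}.png',im[:,:,::-1]); np.savez(f'pics/{fn}.npz',d=d,K=cal['intrinsics'],r=cal['rvec'],t=cal['tvec'])
def cloud(fn):
    z=np.load(f'pics/{fn}.npz'); d=z['d']; K=z['K']; R=cv2.Rodrigues(z['r'])[0]
    v,u=np.mgrid[:d.shape[0],:d.shape[1]]
    c=np.stack([(u-K[0,2])/K[0,0]*d,(v-K[1,2])/K[1,1]*d,d],-1)
    P=(c-z['t'].ravel())@R; P[d==0]=np.nan
    return P
E
python3 - <<'E'
from h import *
snap('scene','s0');snap('side','d0')
a=cv2.imread('pics/s0.png');b=cv2.imread('pics/d0.png')
cv2.imwrite('pics/both.png',cv2.resize(np.hstack([a,b]),(800,300)))
print(sense()['time'])
E
```

```text
0.1
```

View pics/s0.png

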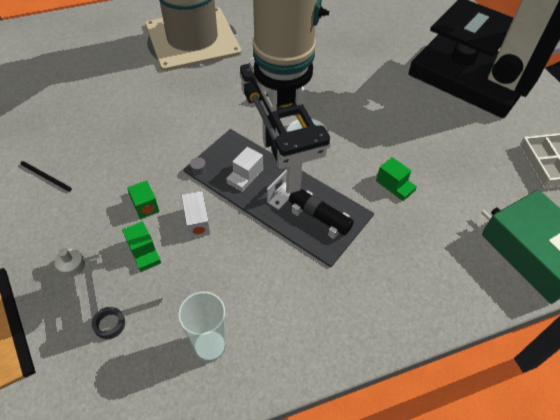

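View pics/d0.png

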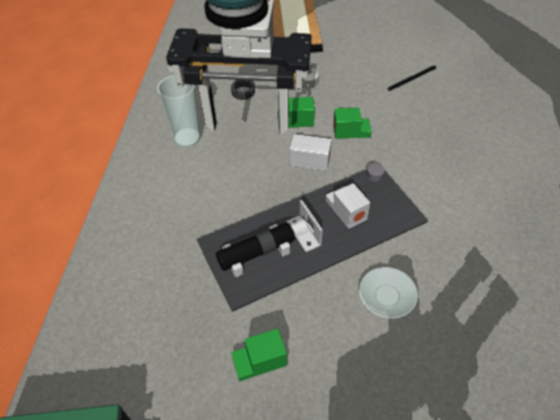

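Scene: the silver stepped block on the plate at (245,167) (side (350,205), red core at (359,216)) is the holder. The silver block at (196,214) / side (310,152) is the plain one, off the plate. The green ones at (143,199), (141,246) and (396,178) are look-alikes. I'll confirm with a crop and the depth clouds.

Run:
```python
from h import *
a=cv2.imread('pics/s0.png')[120:270,170:390];b=cv2.imread('pics/d0.png')[140:320,190:440]
f=lambda i:cv2.resize(i,(400,int(400*i.shape[0]/i.shape[1])),interpolation=cv2.INTER_CUBIC)
A,B=f(a),f(b);h=max(len(A),len(B));o=np.zeros((h,800,3),np.uint8);o[:len(A),:400]=A;o[:len(B),400:]=B
cv2.imwrite('pics/crop.png',o)
for n,pts in dict(d0=[(350,192),(331,198),(359,216),(310,145),(318,215),(305,205),(400,200),(230,290),(260,200),(375,166),(305,240),(265,245),(130,200)],s0=[(246,158),(236,182),(278,190),(199,165),(193,205),(265,215),(325,255)]).items():
    P=cloud(n)
    for u,v in pts: print(n,u,v,np.round(P[v,u],3))
# plate top mask from side
for n in ('s0','d0'):
    P=cloud(n); im=cv2.imread(f'pics/{n}.png'); 
    m=(im.max(2)<75)&(np.abs(P[...,2]-.008)<.006)&(np.hypot(P[...,0]-.6,P[...,1])<.35)
    k,l,st,c=cv2.connectedComponentsWithStats(cv2.morphologyEx(m.astype(np.uint8),cv2.MORPH_OPEN,np.ones((3,3))))
    j=1+st[1:,4].argmax(); Q=P[l==j]; r=cv2.minAreaRect((Q[:,:2]*1000).astype(np.float32)); print(n,r,np.median(Q[:,2]),st[j])
    # tall things on plate
    bx=cv2.boxPoints(r); print(bx.round())
    inside=cv2.minAreaRect
    w=np.array([[cv2.pointPolygonTest(bx,(float(x*1000),float(y*1000)),False)>0 if x==x else False for x,y in row] for row in P[...,:2]])
    for lo,hi in((.018,.03),(.048,.06)):
        mm=w&(P[...,2]>lo)&(P[...,2]<hi)&(im.min(2)>90)
        k,l2,s2,_=cv2.connectedComponentsWithStats(mm.astype(np.uint8))
        for j in range(1,k):
            if s2[j,4]>25:
                q=P[l2==j]; print(lo,s2[j],cv2.minAreaRect((q[:,:2]*1000).astype(np.float32)),q[:,2].mean().round(4))
```

```text
d0 350 192 [ 0.488 -0.014  0.054]
d0 331 198 [ 0.519 -0.026  0.021]
d0 359 216 [0.47  0.015 0.026]
d0 310 145 [ 0.562 -0.127  0.047]
d0 318 215 [0.54  0.005 0.009]
d0 305 205 [ 0.564 -0.017  0.007]
d0 400 200 [ 0.396 -0.042  0.007]
d0 230 290 [0.67  0.163 0.008]
d0 260 200 [ 0.646 -0.029 -0.001]
d0 375 166 [ 0.441 -0.105  0.025]
d0 305 240 [0.559 0.059 0.009]
d0 265 245 [0.621 0.096 0.041]
d0 130 200 [ 0.88 -0.01  0.  ]
s0 246 158 [ 0.481 -0.009  0.052]
s0 236 182 [ 0.515 -0.042  0.028]
s0 278 190 [0.552 0.033 0.015]
s0 199 165 [ 0.444 -0.099  0.024]
s0 193 205 [ 0.555 -0.137  0.046]
s0 265 215 [ 0.597 -0.01   0.009]
s0 325 255 [0.718 0.065 0.009]
s0 ((546.2579956054688, 28.971771240234375), (370.4996643066406, 151.26565551757812), 32.3100471496582) 0.00792043703627419 [ 184  131  189  136 7181]
[[ 349.   -6.]
 [ 430. -134.]
 [ 743.   64.]
 [ 662.  192.]]
0.018 [190 158  15  11 131] ((438.78521728515625, -100.17215728759766), (30.206396102905273, 28.739351272583008), 44.17442321777344) 0.0262
0.018 [227 164  36  25 296] ((493.0628356933594, -17.029521942138672), (41.33259201049805, 7
[... 1198 characters left out ...]
661376953) 0.0241
0.018 [312 229   9  13  37] ((541.8492431640625, 55.29698181152344), (2.9371137619018555, 28.582239151000977), 32.07624053955078) 0.0236
0.018 [279 242  11  11  66] ((590.9010009765625, 85.74727630615234), (15.170608520507812, 10.665521621704102), 26.924163818359375) 0.0258
0.018 [232 263  10  11  63] ((661.79443359375, 131.12957763671875), (15.290886878967285, 10.875202178955078), 33.12059020996094) 0.0261
0.048 [334 183  36  31 606] ((486.18511962890625, -4.133083343505859), (41.66651916503906, 52.728614807128906), 36.55317306518555) 0.0531
0.048 [300 200  22  32  95] ((552.4967041015625, 37.69542694091797), (4.240790843963623, 69.31961059570312), 32.55245590209961) 0.051
```

View pics/crop.png

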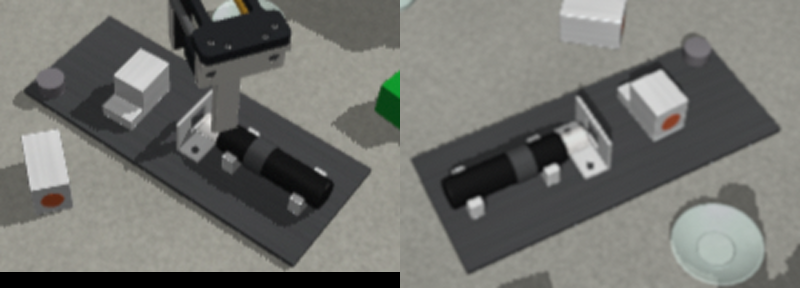

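Confirmed: the stepped block with the core on the plate is the holder. Its yaw is about 126°, the stage's is about 32.4°, the stop is near (551,34) mm and the tall centre is near (486,-6) mm. All of these agree with the given sizes.

```bash
cat >> h.py <<'E'
def go(p,yaw):  # shift mm in tool axes and turn about tool z to bring tool y to yaw(deg, mod 180), pointing down
    s=sense();R=np.array(s['orientation']).reshape(3,3);d=R.T@(np.array(p)-np.array(s['eef_pos'])*1000)
    y=np.degrees(np.arctan2(R[1,1],R[0,1])); t=(yaw-y+90)%180-90
    print('R',R.round(3).tolist(),'yawY',y.round(1),'shift',d.round(1),'az',-t.round(1),s['time'],s['width'],s['qpos'][6])
E
python3 -c "
from h import *
go([486,-6,130],36.4)"
```

```text
R [[-0.0, 1.0, -0.002], [1.0, 0.0, -0.0], [-0.0, -0.002, -1.0]] yawY 0.0 shift [  -6.  -163.3   99.9] az -36.4 0.1 0.094313532840496 -1.1447701345519845
```

```bash
python3 -m handwheel '[[[-1,-25,15,0,0,-6,94],[-2,-50,30,0,0,-12,94],[-3,-75,45,0,0,-18,94],[-4,-100,60,0,0,-24,94],[-5,-125,70,0,0,-30,94],[-6,-150,75,0,0,-36.4,94],[-6,-163,75,0,0,-36.4,94],[-6,-163,75,0,0,-36.4,94]]]' 25
python3 - <<'E'
from h import *
snap('wrist','w0'); go([486,-6,41],36.4)
P=cloud('w0'); im=cv2.imread('pics/w0.png')
for lo,hi in((.045,.06),):
    mm=(P[...,2]>lo)&(P[...,2]<hi)
    k,l2,s2,_=cv2.connectedComponentsWithStats(mm.astype(np.uint8))
    for j in range(1,k):
        if s2[j,4]>100:
            q=P[l2==j]; print(s2[j],cv2.minAreaRect((q[:,:2]*1000).astype(np.float32)),np.median(q[:,2]).round(4))
E
```

```text
time: 0.9
eef_pos: [0.4847, -0.0062, 0.1552]
orientation: [[-0.593, 0.805, -0.003], [0.805, 0.593, -0.0], [0.002, -0.002, -1.0]]
ft_force: [0.2, -0.7, -0.1]
width: 0.0938
grasp_force: 0.0
R [[-0.593, 0.805, -0.0], [0.805, 0.593, -0.0], [0.0, -0.0, -1.0]] yawY 36.4 shift [  0.5  -0.5 114.5] az -0.0 0.95 0.09397146088712298 26.605744585957293
[365 182  14  58 336] ((546.43701171875, 42.2685546875), (4.011476516723633, 52.31761932373047), 32.023921966552734) 0.0514
[ 260  186   47   57 2573] ((484.5963439941406, -6.3944244384765625), (39.864776611328125, 50.13886642456055), 35.16241455078125) 0.0538
[ 408  213  142   28 2386] ((635.3765258789062, 89.15486145019531), (129.01983642578125, 24.111459732055664), 34.52730178833008) 0.0465
[ 147  357   51   40 1154] ((496.76153564453125, -220.87396240234375), (42.67420196533203, 41.44012451171875), 7.343055248260498) 0.0459
[247 357  60  26 810] ((572.7442016601562, -136.37318420410156), (40.33905029296875, 48.259098052978516), 83.65800476074219) 0.0461
```

View pics/w0.png

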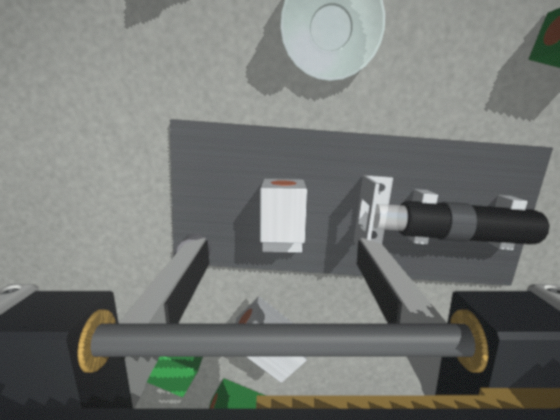

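The holder sits centred between the fingers at (283,212), step towards the palm side. The wrist cloud agrees with the other cameras to 2 mm, so I'll descend and grip.

```bash
python3 -m handwheel '[[[0,0,20,0,0,0.5,94],[0,0,40,0,0,0.5,94],[0,0,60,0,0,0.5,94],[0,0,80,0,0,0.5,94],[0,0,100,0,0,0.5,94],[0,0,110,0,0,0.5,94],[0,0,114,0,0,0.5,94],[0,0,114,0,0,0.5,94]]]' 25
python3 -m handwheel '[[[0,0,0,0,0,0,38],[0,0,0,0,0,0,36],[0,0,0,0,0,0,34],[0,0,0,0,0,0,34],[0,0,0,0,0,0,34],[0,0,0,0,0,0,34],[0,0,0,0,0,0,34],[0,0,0,0,0,0,34]]]' 25
```

```text
time: 1.75
eef_pos: [0.4875, -0.0059, 0.0413]
orientation: [[-0.586, 0.81, 0.0], [0.81, 0.586, -0.0], [-0.0, 0.0, -1.0]]
ft_force: [-0.1, -0.2, 0.6]
width: 0.0937
grasp_force: 0.0
time: 2.55
eef_pos: [0.4862, -0.0064, 0.0414]
orientation: [[-0.586, 0.81, -0.002], [0.81, 0.586, -0.001], [0.001, -0.002, -1.0]]
ft_force: [-1.1, -0.7, 3.2]
width: 0.0397
grasp_force: 24.9
```

```bash
python3 -m handwheel '[[[0,0,-12,0,0,0,34],[0,0,-25,0,0,0,34],[0,0,-25,0,0,7,34],[0,0,-25,0,0,14,34],[0,0,-25,0,0,21,34],[0,0,-25,0,0,28,34],[0,0,-25,0,0,35,34],[0,0,-25,0,0,42,34]]]' 25
python3 -m handwheel '[[[0,0,0,0,0,7,34],[0,0,0,0,0,14,34],[0,0,0,0,0,21,34],[0,0,0,0,0,28,34],[0,0,0,0,0,35,34],[0,0,0,0,0,42,34],[0,0,0,0,0,51.5,34],[0,0,0,0,0,51.5,34]]]' 25
python3 - <<'E'
from h import *
snap('wrist','w1'); snap('side','d1')
go([526,18,41],122.4)
for n in ('w1','d1','s0','d0'):
    P=cloud(n)*1000; e=np.array([.844,.536]); f=np.array([-.536,.844])
    X=(P[...,:2]-[551,34])@e; Y=(P[...,:2]-[551,34])@f; Z=P[...,2]
    m=(abs(X)<14)&(abs(Y)<50)&(Z>40)&(Z<56); q=P[m][:,:2]
    if m.sum()>20: print(n,'bracket X',np.percentile(X[m],[5,50,95]).round(1),'Y',np.percentile(Y[m],[1,99]).round(1),cv2.minAreaRect(q.astype(np.float32)), m.sum())
    m=(X>-120)&(X<-25)&(abs(Y)<40)&(Z>70)&(Z<90)
    if m.sum()>20: print(n,'top',cv2.minAreaRect(P[m][:,:2].astype(np.float32)),m.sum())
a=cv2.imread('pics/w1.png');b=cv2.imread('pics/d1.png')[140:320,190:440]
cv2.imwrite('pics/c1.png',np.hstack([cv2.resize(a,(400,300)),cv2.resize(b,(400,300))]))
E
```

```text
time: 3.35
eef_pos: [0.4873, -0.0055, 0.067]
orientation: [[0.111, 0.994, 0.001], [0.994, -0.111, 0.001], [0.001, 0.001, -1.0]]
ft_force: [-1.1, 0.4, -3.4]
width: 0.0397
grasp_force: 24.9
time: 4.15
eef_pos: [0.4873, -0.0053, 0.0669]
orientation: [[0.845, 0.535, 0.001], [0.535, -0.845, 0.001], [0.001, -0.0, -1.0]]
ft_force: [-0.3, 0.2, -2.3]
width: 0.0396
grasp_force: 24.9
R [[0.842, 0.539, 0.0], [0.539, -0.842, 0.0], [0.001, -0.0, -1.0]] yawY -57.4 shift [45.4  1.1 25.8] az 0.2 4.25 0.03996006378862423 -32.54225458614654
w1 bracket X [-0.6  1.  12.7] Y [-33.6  34.7] ((556.1715087890625, 37.87972640991211), (14.754923820495605, 70.13421630859375), 31.811912536621094) 933
w1 top ((488.5406799316406, -4.864459991455078), (50.509918212890625, 64.23538208007812), 31.872074127197266) 8200
d1 bracket X [1.5 3.9 5. ] Y [-32.   36.7] ((556.0047607421875, 39.45256042480469), (12.867119789123535, 69.64496612548828), 32.67272186279297) 156
d1 top ((497.2962341308594, 1.9661865234375), (34.059288024902344, 65.68720245361328), 30.652172088623047) 506
s0 bracket X [-1.3  1.  11. ] Y [-35.   22.8] ((559.1495971679688, 31.61227035522461), (14.895349502563477, 61.209869384765625), 29.271577835083008) 109
d0 bracket X [1.6 3.9 5. ] Y [-31.7  36.8] ((555.91015625, 39.90126419067383), (12.224427223205566, 69.33084869384766), 32.71337890625) 154
```

View pics/c1.png

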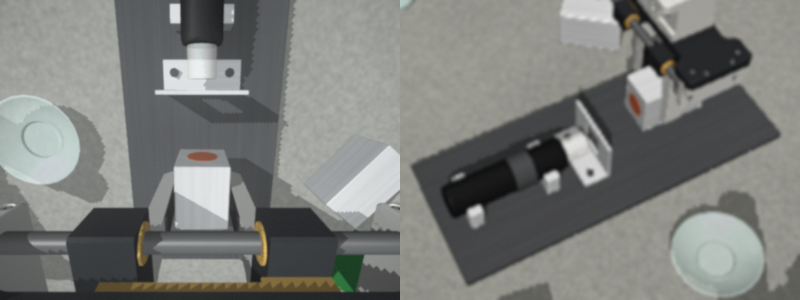

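The holder is turned, core at (202,156) facing the bracket at (202,92), aligned sideways with about a 48 mm gap. I'll advance 45 mm, then lower.

```bash
python3 -m handwheel '[[[12,0,0,0,0,0,34],[24,0,0,0,0,0,34],[36,0,2,0,0,0,34],[43,0,8,0,0,0,34],[45,0,14,0,0,0,34],[45,0,20,0,0,0,34],[45,0,25,0,0,0,34],[45,0,25,0,0,0,34]]]' 25
python3 - <<'E'
from h import *
snap('wrist','w2'); snap('side','d2')
go([526,18,41],122.4)
a=cv2.imread('pics/w2.png');b=cv2.imread('pics/d2.png')[170:290,230:390]
cv2.imwrite('pics/c2.png',np.hstack([cv2.resize(a[100:340,120:440],(400,300)),cv2.resize(b,(400,300))]))
E
```

```text
time: 5.05
eef_pos: [0.5244, 0.0177, 0.0411]
orientation: [[0.845, 0.535, -0.001], [0.535, -0.845, 0.0], [-0.001, -0.001, -1.0]]
ft_force: [0.2, -1.2, -2.2]
width: 0.04
grasp_force: 24.9
R [[0.845, 0.535, -0.001], [0.535, -0.845, -0.0], [-0.001, -0.0, -1.0]] yawY -57.6 shift [1.4 0.6 0.2] az -0.0 5.15 0.039831871540643014 -34.996348411392724
```

View pics/c2.png

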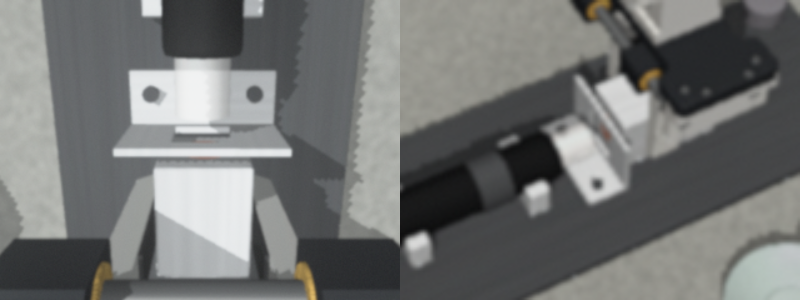

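The wrist crop shows the bracket edge at row 155 and the holder edge at row 167, a gap of about 5 mm. It is centred within 1 mm and square. I'll nudge it 2 mm forward, release and back up.

```bash
python3 -m handwheel '[[[1,0,0,0,0,0,34],[2,0,0,0,0,0,34],[2,0,0,0,0,0,34],[2,0,0,0,0,0,60],[2,0,0,0,0,0,70],[2,0,0,0,0,0,80],[2,0,0,0,0,0,80],[2,0,0,0,0,0,80]]]' 25
python3 -m handwheel '[[[0,0,-8,0,0,0,80],[0,0,-25,0,0,0,80],[0,0,-45,0,0,0,80],[0,0,-65,0,0,0,80],[0,0,-85,0,0,0,80],[0,0,-100,0,0,0,80],[0,0,-100,0,0,0,80],[0,0,-100,0,0,0,80]]]'
python3 - <<'E'
from h import *
snap('wrist','w3'); snap('side','d3')
P=cloud('w3')*1000; e=np.array([.844,.536]); f=np.array([-.536,.844])
X=(P[...,:2]-[551,34])@e; Y=(P[...,:2]-[551,34])@f; Z=P[...,2]
for nm,m in (('br',(X>-4)&(X<6)&(abs(Y)<45)&(Z>42)&(Z<53)),('top',(X>-70)&(X<0)&(abs(Y)<30)&(Z>52.7)&(Z<62)),('step',(X>-90)&(X<-55)&(abs(Y)<30)&(Z>18)&(Z<30))):
    if m.sum()>20: print(nm,'X',np.percentile(X[m],[2,50,98]).round(1),'Y',np.percentile(Y[m],[2,98]).round(1),cv2.minAreaRect(P[m][:,:2].astype(np.float32)),np.median(Z[m]),m.sum())
a=cv2.imread('pics/w3.png');b=cv2.imread('pics/d3.png')[170:290,230:390]
cv2.imwrite('pics/c3.png',np.hstack([cv2.resize(a[100:340,120:440],(400,300)),cv2.resize(b,(400,300))]))
E
```

```text
time: 5.95
eef_pos: [0.5268, 0.0192, 0.0416]
orientation: [[0.844, 0.536, 0.0], [0.536, -0.844, 0.0], [0.0, 0.0, -1.0]]
ft_force: [-1.1, 0.1, 0.1]
width: 0.0765
grasp_force: 0.0
time: 6.75
eef_pos: [0.5266, 0.0194, 0.1416]
orientation: [[0.844, 0.536, 0.0], [0.536, -0.844, 0.0], [0.001, -0.0, -1.0]]
ft_force: [-0.3, -0.7, -0.8]
width: 0.0799
grasp_force: 0.0
br X [-3.1  0.8  2.2] Y [-32.8  33.6] ((550.090576171875, 33.93132781982422), (6.356465816497803, 70.05670166015625), 32.212955474853516) 51.17011880759884 612
top X [-50.6 -25.7  -3. ] Y [-18.9  19. ] ((527.9796752929688, 21.296661376953125), (51.2269287109375, 43.17048263549805), 32.28867721557617) 53.627323440709304 2436
step X [-73.9 -69.3 -64.2] Y [-18.5  19.7] ((492.2250671386719, -2.6919422149658203), (10.339715957641602, 38.639034271240234), 30.780385971069336) 23.503340970694673 378
```

View pics/c3.png

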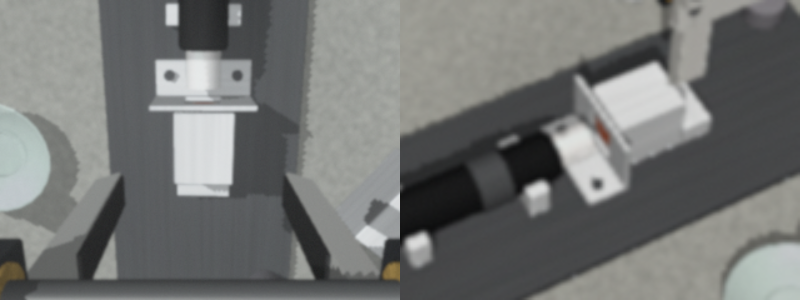

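The holder stands flat about 2–3 mm from the bracket (front edge at row 110). It is centred within 1 mm and square, and its underside is level with the plate. The gripper is open and clear.

```bash
python3 -c "
from cell import hand_in
print(hand_in())"
```

```text
the job is handed in; nothing more can be done
None
```

The holder now stands with its tall end face square to the bracket, about 2–3 mm from it and centred on the window within about 1 mm. It is flat on the plate and released; the job was handed in at about 7 s, but the hand-in returned no verdict.

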